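Hold the bearing box open with its lever

ROBOT

A 6-joint arm with a two-finger parallel gripper is mounted at the origin on a cart in front of the work surface, level with it; the furniture and walls round the work are solid. World frame = base frame: x ahead of the robot, y to its left, z up, the work surface at z = 0. Lengths are in m, angles in rad, forces in N, time in s.
With the tool pointing down it reaches from about 0.35 to 0.975 m from the base axis. Payload 7.1 kg.
Tool frame: the origin (TCP) lies at the very end of the fingers, on their centre line; the grasp point (between the pads) lies 19 mm behind it (grip_depth is the x of the grasp point in the tool frame, in m); x points along the fingers, y is the direction in which the jaws open and shut, and the axes are right-handed (so a half turn about x gives the same grasp; the last joint's range is limited). The gripper opens to 88 mm and grips with 3 to 60 N. Pads are 20 mm wide; open, the fingers measure 115 mm over their backs; the gripper's body (75 mm by 178 mm) begins 61 mm behind the grasp point.
Start: joints at [1.211, 0.423, 1.63, -0, 1.089, -0.019], TCP at [0.209, 0.589, 0.19] pointing down, gripper open.
Joint ranges: [-3, 3], [-0.9, 2.11], [0.09, 2.58], [-1.31, 4.45], [0.11, 2.69], [-2.54, 2.54]. Speed limits (rad/s): [2.39, 2.39, 3.01, 3.14, 3.14, 3.14].

INTERFACE

Orientations are given as a unit quaternion [w, x, y, z].
In Python, from rig import get_obs, grab_frame, job_done, grip_depth gives the robot as it stands.
- The arm moves only by the tool drive_tool, never from a script. Its argument "moves" is text: rows parted by semicolons, each of 7 numbers parted by spaces: the shift along the tool's x, y, z in m, then the turn, a rotation vector about the tool's x, y, z in degrees, then the opening, from 0 (shut) to 1 (fully open). In form: dx dy dz wx wy wz fingers; .... A call has 1 to 20 rows; each row is the pose to reach, as a shift and turn from the pose measured when the call began, along the tool's axes at that moment; what a row does not reach only later rows make up. A row lasts 1/12 s, in which the tool goes at most 41.7 mm and 7.16 degrees, less where a joint would pass 70% of its speed; a pose out of reach is approached as far as the arm can. A call with a gripper value outside its range is refused whole. The fingers move at their own pace and stop on an object; "force" is the grip in N (left out, the last holds). Time passes only in rows, so rows that repeat a pose let the fingers close. It gives the time, the measured TCP pose, the force and the opening at its end, in the units of the state.
- get_obs(): the state, without advancing time (a new reading comes with each control period).
- grab_frame(name): name is "scene" or "top"; returns a dict with "color" (420x560x3 uint8, red, green, blue), "depth" (420x560 float32, m along the optical axis (not along the pixel's ray), 0 where there is no reading), "fx", "fy", "cx", "cy" (pixels), "R" (3x3) and "t" (3): a world point X has camera coordinates R X + t. Camera axes: x right, y down, z forward; pixel columns grow to the right and rows downward; lengths in m; the calibration is good to about 2 mm. A picture is of the moment at which its call begins.
- job_done(): hands the job in, once; it reports no verdict.
The state is a dict: "clock": time; "q": joint angles; "qd": joint speeds; "joint_torque": joint torques, N m; "position": TCP position; "tcp_rot": TCP orientation; "force": force on the tool from outside, world axes, zero at the start; "wrist_torque": the same for the moment, N m; "gripper_width": finger opening in m.
Only numpy, scipy, OpenCV 4.12 (cv2) and the standard library are available. Lean on these libraries where they do the work, as an engineer would, in place of code of your own. Each camera call takes 0.05 s, during which the arm holds its last target.

TASK

Open the bearing box for inspection without gripping anything. With the fingertips, push the upright peg of the sliding stop across, towards the lever, as far as it goes, so that the stop's post no longer stands under the lever; then press the pad on the lever's long end all the way down, so that its short end raises the heavy flap, and finish while still holding it down. Touch the flap with nothing but the lever, leave the lever lying in its supports, and do not disturb the other things on the bench.

Things in the scene. Friction and masses are not known exactly. Their poses are not given: they have to be found in the camera images.
- fixture: Fixed steel fixture. Origin on the bench top, straight below the lever's pin; its x runs across the lever, away from the robot, +y along the lever to the box, -y to the lever's long end. Grey box 120 x 112 x 60 mm at y = 73 to 185 mm. Cheeks carrying the pin (68 mm up) at y = 0. Rubber rest, top 19 mm up, at y = -157 mm. Guide of the stop at y = -90 mm, x = -112 to 72 mm, 26 mm high.
- lever: Loose steel bar, 231 x 22 x 10 mm, its cross pin resting in open V supports. Origin at the pin's centre; axes parallel to the fixture's at rest. At rest it slopes 0.25 rad, long end (-y) up; the toe, 60 mm from the pin, touches the flap's lip from below. It turns about the pin; fully down, on the rubber rest, the long end slopes down about 0.26 rad. With the post under it it moves only about 3 mm.
- lever_pad (a point): Centre of the top face of the black press pad (36 mm across the lever, 40 mm along it) on the lever's long end, 158 mm along the bar from the pin. About 117 mm above the bench at rest, about 38 mm with the lever fully down, moved only a few mm sideways. Pressing it takes about 3 to 7 N; released, it is driven back up by the flap's weight.
- stop (a joint): Slide of the stop, m: 0 to 0.008 at the start (its upright post, 14 mm thick, 81 mm high, stands under the lever, y = -90 mm in the fixture's frame); grows to 0.05, the end of its travel, as it is pushed along the fixture's +x. The lever is free above about 0.02. Friction about 2 N; it stays where it is left.
- stop_peg (a point): Centre of the top of the stop's upright push peg, 74 mm above the bench: a steel pin 12 mm thick, free from 32 to 74 mm above the bench, 85 mm on the -x side of the stop's post (the robot's side of the lever), y = -90 mm in the fixture's frame.
- flap (a joint): Hinge of the heavy steel flap (about 2 kg) that lies on the box, rad: 0 shut; it rises as the lever's long end goes down, about 0.22 with the lever fully down, and falls shut by itself.
- flap_lip (a point): Middle of the flap's front edge, which overhangs the box by about 20 mm towards the lever; 124 mm wide, 9 mm thick, 64 mm above the bench when shut. The hinge is at the far side of the box, 137 mm away along +y.
- v_block: Bystander: small steel block with a V groove, 60 x 40 x 30 mm, beside the lever's long end, on the far side; origin under its centre.
- bearing_1: Bystander: ball bearing lying flat, 32 mm across, 9 mm high, on the robot's side of the fixture; origin under its centre.
- multimeter: Bystander: handheld meter, 144 x 73 x 43 mm, near left; origin under its centre.
- side_cutter: Bystander: red-handled cutter lying flat, 138 x 54 x 12 mm, near right; origin under its centre.

How it is judged:
On the way, in this order (a step that is already met when the one before it is completed fails the run):
1. the stop is pushed across, clear of the lever, with the flap still shut (value of joint stop above 0.035 m and value of joint flap below 0.05 rad), for 0.1 s.
2. the lever's long end is pressed down and the flap raised (value of joint flap above 0.18 rad and contact force between the fingers and lever above 1 N), for 0.3 s.
At the end, for the whole second after the job is handed in: The flap stands open by more than 0.18 rad and still (lever turning under 0.1 rad/s), held by the fingers pressing on the lever with more than 1 N, the pad below 60 mm; the stop is pushed across by more than 35 mm and the lever's pin is within 6 mm of where it lay (all of step 2 and value of joint stop above 0.035 m and height (world z) of lever_pad below 0.06 m and distance of lever from where it was at the start of the episode below 0.006 m and angular speed of lever below 0.1 rad/s); the arm keeps its last pose, push and grip.
It fails at once if the robot touches the flap (contact force between any of the fingers, the arm and flap above 0.5 N).
It fails at once if the lever is lifted or pulled out of its supports (pin moved more than 8 mm) (distance of lever from where it was at the start of the episode above 0.008 m).
It fails at once if a bystander is moved by more than 15 mm (distance of any of multimeter, v_block, bearing_1, side_cutter from where it was at the start of the episode above 0.015 m).
It also fails if it takes over 40 s, if anything falls off the work surface, if the arm or the gripper's body presses on something with over 40 N, if the wrist force passes 120 N, or if a joint passes its speed limit or range.

## Working session

There is one attempt and no reset: what is moved stays moved. The work goes in short steps, Python scripts to look and compute and a tool call to move; the robot and the scene stay as the last step left them, time stands still between calls to the robot, and variables do not carry over. Pictures are saved under pics/ and viewed, and the job is handed in when it is done.

Besides the shell and the picture viewer there is one more tool, called after ">>>" by a JSON object that holds its "api" and its "payload". drive_tool: Moves the arm, as the interface text tells. Its arguments: {"type":"object","properties":{"moves":{"type":"string"},"force":{"type":"number"}},"required":["moves"]}

```bash
mkdir -p pics
python3 - <<'E'
from rig import *
import cv2,numpy as np
o=get_obs();print({k:np.round(v,3) for k,v in o.items()})
for n in("scene","top"):
    f=grab_frame(n);cv2.imwrite(f"pics/{n}1.png",f["color"][:,:,::-1]);np.savez(f"{n}1.npz",**f);print(n,f["fx"],f["cx"],f["cy"],(-f["R"].T@f["t"]).round(3),f["R"].round(2).tolist())
E
```

```text
{'clock': np.float64(0.0), 'q': array([ 1.211,  0.424,  1.631, -0.   ,  1.089, -0.019]), 'qd': array([ 0.   , -0.   , -0.002, -0.   , -0.   , -0.   ]), 'joint_torque': array([ 1.0000e-03, -5.4462e+01, -2.7366e+01,  6.4000e-02,  2.3000e-02,
       -0.0000e+00]), 'position': array([0.209, 0.589, 0.189]), 'tcp_rot': array([ 0.697,  0.119,  0.697, -0.12 ]), 'force': array([-0.075, -0.335, -0.075]), 'wrist_torque': array([-0.043,  0.046, -0.003]), 'gripper_width': np.float64(0.088)}
scene 426.08352403713315 292.5178931324907 205.1135667308238 [-0.012 -0.593  0.912] [[0.55, -0.83, 0.0], [-0.66, -0.44, -0.62], [0.52, 0.34, -0.79]]
top 472.37952459940357 285.3256926618348 208.07661793235852 [ 0.33  -0.229  1.417] [[-0.02, -1.0, -0.0], [-0.99, 0.02, -0.14], [0.14, -0.0, -0.99]]
```

View pics/scene1.png

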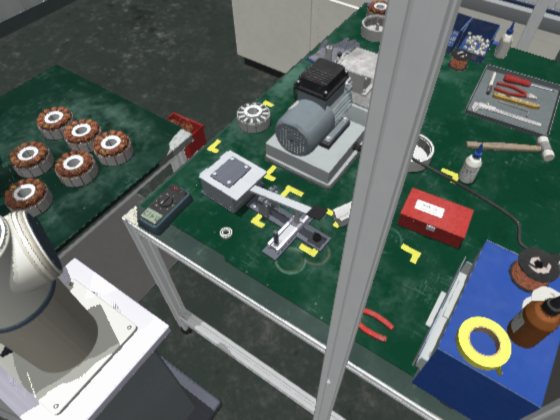

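View pics/top1.png

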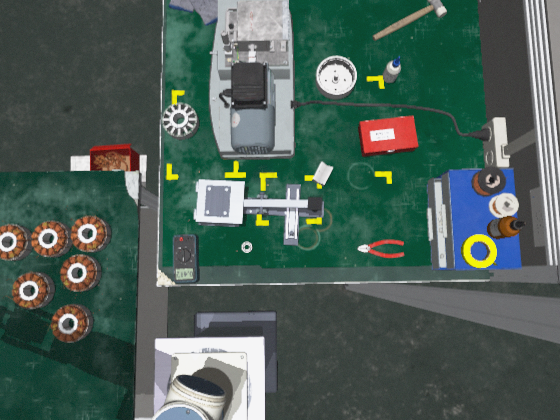

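The scene view shows the box at about (232,180) and the lever's black pad at (318,212). In the top view the box is at (220,201), the pad at (314,205) and the stop guide at (292,215), with its robot-side end down. I'll zoom in to measure.

```bash
cat > h.py <<'E'
import numpy as np,cv2
def load(n): return dict(np.load(n+".npz"))
def ray(f,u,v):
    d=f["R"].T@np.array([(u-f["cx"])/f["fx"],(v-f["cy"])/f["fy"],1]);return -f["R"].T@f["t"],d
def onz(f,u,v,z):
    c,d=ray(f,u,v);return c+d*(z-c[2])/d[2]
def dep(f,u,v):
    c,d=ray(f,u,v);return c+d*float(f["depth"][int(round(v)),int(round(u))])
def crop(f,x0,y0,x1,y1,s,p): cv2.imwrite(p,cv2.resize(f["color"][y0:y1,x0:x1,::-1],None,fx=s,fy=s,interpolation=cv2.INTER_CUBIC))
def proj(f,X):
    c=f["R"]@np.array(X)+f["t"];return c[0]/c[2]*f["fx"]+f["cx"],c[1]/c[2]*f["fy"]+f["cy"]
E
python3 - <<'E'
from h import *
crop(load("top1"),185,160,345,265,5,"pics/t1c.png")
crop(load("scene1"),190,140,350,260,5,"pics/s1c.png")
E
```

```text
(no output)
```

View pics/t1c.png

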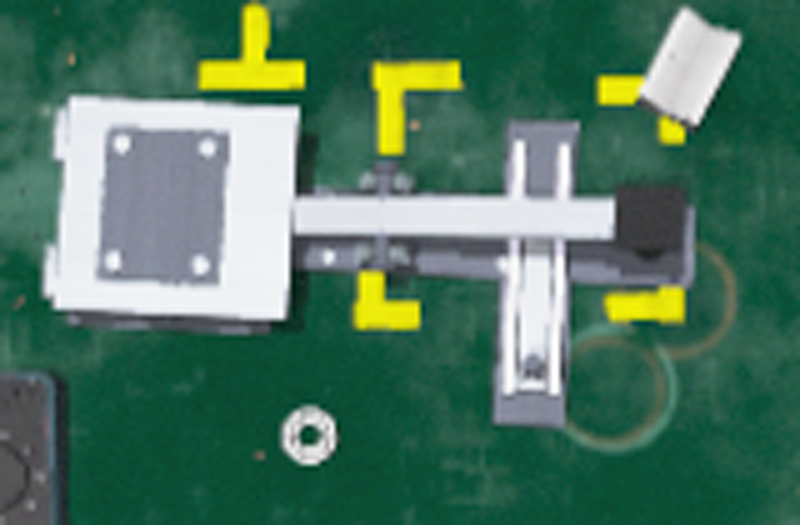

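View pics/s1c.png

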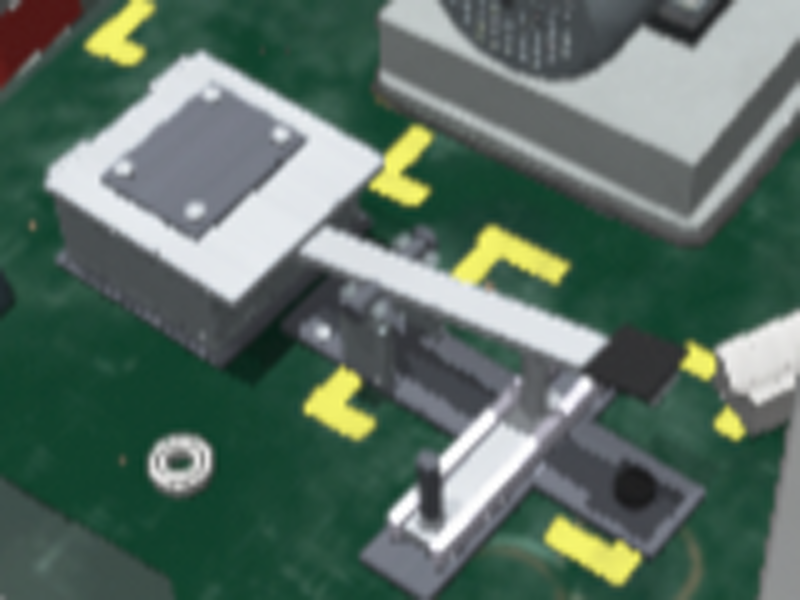

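In the zoomed top view the peg is at about (533,366) and the pad at about (651,217). In the zoomed scene view the peg top is at (429,457) and the pad centre at (640,362).

Run:
```python
from h import *
t=load("top1");s=load("scene1")
T=lambda a,b:(185+(a+.5)/5-.5,160+(b+.5)/5-.5)
S=lambda a,b:(190+(a+.5)/5-.5,140+(b+.5)/5-.5)
def tri(a,b):
    c1,d1=ray(t,*a);c2,d2=ray(s,*b);d1/=np.linalg.norm(d1);d2/=np.linalg.norm(d2)
    k=np.linalg.lstsq(np.c_[d1,-d2],c2-c1,rcond=None)[0];p,q=c1+k[0]*d1,c2+k[1]*d2
    return ((p+q)/2).round(4),np.linalg.norm(p-q).round(4)
print("peg tri",tri(T(533,362),S(429,457)),onz(t,*T(533,362),.074),onz(s,*S(429,457),.074))
print("pad tri",tri(T(651,217),S(640,362)),onz(t,*T(651,217),.117),onz(s,*S(640,362),.117),dep(t,*T(651,217)),dep(s,*S(640,362)))
# guide ends on top view: lower/upper at base z~.0 ; lever edges
for n,p in dict(gu=(543,122),gl=(529,425),lev_l=(300,215),lev_r=(610,220)).items(): print(n,dep(t,*T(*p)).round(4),onz(t,*T(*p),.005).round(4))
for n,p in dict(rest=(636,487),cheek=(385,305)).items(): print(n,dep(s,*S(*p)).round(4))
print("vblock",dep(t,*T(690,65)).round(3),"bearing",dep(t,*T(308,435)).round(3))
for p in [(69,97),(298,107),(288,318),(55,307)]: print("box",onz(t,*T(*p),.069).round(4))
```

```text
peg tri (array([ 0.4484, -0.2438,  0.0745]), np.float64(0.0028)) [ 0.44944614 -0.24480277  0.074     ] [ 0.44767229 -0.24259225  0.074     ]
pad tri (array([ 0.5257, -0.3111,  0.1133]), np.float64(0.0011)) [ 0.52553158 -0.31132642  0.117     ] [ 0.52281521 -0.31202642  0.117     ] [ 0.52578636 -0.31143393  0.11530393] [ 0.52165022 -0.31263847  0.1187293 ]
gu [ 0.6031 -0.2543 -0.0019] [ 0.6018 -0.2542  0.005 ]
gl [ 0.4177 -0.2426  0.0081] [ 0.4179 -0.2426  0.005 ]
lev_l [ 0.5378 -0.1114  0.0642] [ 0.5469 -0.1062  0.005 ]
lev_r [ 0.5261 -0.2891  0.1043] [ 0.5409 -0.2936  0.005 ]
rest [ 0.5223 -0.3158  0.0158]
cheek [ 0.552  -0.1385  0.0093]
vblock [ 0.633 -0.343  0.017] bearing [ 0.414 -0.11  -0.002]
box [0.6085 0.0223 0.069 ]
box [ 0.6005 -0.1108  0.069 ]
box [ 0.4774 -0.1047  0.069 ]
box [0.4858 0.0291 0.069 ]
```

```bash
cat >> h.py <<'E'
from scipy.spatial.transform import Rotation as Ro
def Rt(o): q=o["tcp_rot"];return Ro.from_quat(np.r_[q[1:],q[0]]).as_matrix()
FX=np.array([.998,-.064,0]);FY=np.array([.064,.998,0])
RD=np.c_[[0,0,-1],FY,FX]
def delta(o,X):
    R=Rt(o);return (R.T@(np.array(X)-o["position"])).round(4),np.degrees(Ro.from_matrix(R.T@RD).as_rotvec()).round(2)
E
python3 - <<'E'
from h import *
from rig import *
o=get_obs();print(Rt(o).round(3))
for P in [(.35,.45,.25),(.42,.25,.25),(.44,.05,.25),(.42,-.1,.25),(.39,-.24,.25)]: print(P,*delta(o,P))
s=load("scene1")
for p in [(380,150),(350,300),(330,380),(410,30)]: print(dep(s,*p).round(3))
# motor nearest
t=load("top1")
for p in [(250,150),(220,150),(290,150),(250,100)]: print(dep(t,*p).round(3))
E
```

```text
[[-0.     0.334  0.942]
 [-0.001  0.942 -0.334]
 [-1.    -0.001 -0.   ]]
(0.35, 0.45, 0.25) [-0.0604 -0.0834  0.1795] [-1.586e+01 -1.000e-02  8.000e-02]
(0.42, 0.25, 0.25) [-0.0602 -0.2485  0.3123] [-1.586e+01 -1.000e-02  8.000e-02]
(0.44, 0.05, 0.25) [-0.0599 -0.4303  0.398 ] [-1.586e+01 -1.000e-02  8.000e-02]
(0.42, -0.1, 0.25) [-0.0597 -0.5784  0.4293] [-1.586e+01 -1.000e-02  8.000e-02]
(0.39, -0.24, 0.25) [-0.0595 -0.7204  0.4478] [-1.586e+01 -1.000e-02  8.000e-02]
[ 0.272 -0.504  0.63 ]
[ 0.271 -0.511  0.32 ]
[ 0.271 -0.51  -0.09 ]
[ 0.271 -0.506  0.75 ]
[ 0.673 -0.134  0.143]
[ 0.695 -0.04   0.065]
[ 0.694 -0.246  0.058]
[ 0.771 -0.143  0.264]
```

>>> {"api": "drive_tool", "payload": {"moves": "-0.02 -0.028 0.06 -5 0 0 0; -0.04 -0.056 0.12 -10 0 0 0; -0.06 -0.083 0.18 -15.9 0 0 0; -0.06 -0.083 0.18 -15.9 0 0 0; -0.06 -0.083 0.18 -15.9 0 0 0; -0.06 -0.248 0.312 -15.9 0 0 0; -0.06 -0.248 0.312 -15.9 0 0 0; -0.06 -0.248 0.312 -15.9 0 0 0; -0.06 -0.248 0.312 -15.9 0 0 0; -0.06 -0.248 0.312 -15.9 0 0 0; -0.06 -0.430 0.398 -15.9 0 0 0; -0.06 -0.430 0.398 -15.9 0 0 0; -0.06 -0.430 0.398 -15.9 0 0 0; -0.06 -0.430 0.398 -15.9 0 0 0; -0.06 -0.430 0.398 -15.9 0 0 0; -0.06 -0.430 0.398 -15.9 0 0 0"}}

```text
clock: 1.43
position: [0.4401, 0.0451, 0.25]
tcp_rot: [0.707, 0.023, 0.707, -0.025]
force: [-1.0, 0.1, 0.5]
gripper_width: 0.0006
```

Run:
```python
from h import *
from rig import *
o=get_obs();print(Rt(o).round(3),o["q"].round(2),o["clock"],o["gripper_width"],o["force"].round(2))
for P in [(.42,-.1,.25),(.4,-.24,.25),(.4,-.24,.055)]: print(P,*delta(o,P))
```

```text
[[-0.001  0.068  0.998]
 [-0.003  0.998 -0.068]
 [-1.    -0.003 -0.   ]] [ 0.08  0.07  1.95 -0.    1.12 -1.42] 1.4333 0.0006226279718553538 [-1.04  0.05  0.45]
(0.42, -0.1, 0.25) [ 0.0004 -0.1461 -0.0101] [-0.25 -0.02  0.18]
(0.4, -0.24, 0.25) [ 0.0009 -0.2872 -0.0205] [-0.25 -0.02  0.18]
(0.4, -0.24, 0.055) [ 0.1959 -0.2866 -0.0205] [-0.25 -0.02  0.18]
```

>>> {"api": "drive_tool", "payload": {"moves": "0 -0.146 -0.01 0 0 0 0; 0 -0.146 -0.01 0 0 0 0; 0 -0.146 -0.01 0 0 0 0; 0 -0.146 -0.01 0 0 0 0; 0 -0.288 -0.016 0 0 0 0; 0 -0.288 -0.016 0 0 0 0; 0 -0.288 -0.016 0 0 0 0; 0 -0.288 -0.016 0 0 0 0; 0.04 -0.288 -0.016 0 0 0 0; 0.08 -0.288 -0.016 0 0 0 0; 0.12 -0.288 -0.016 0 0 0 0; 0.16 -0.288 -0.016 0 0 0 0; 0.195 -0.288 -0.016 0 0 0 0; 0.195 -0.288 -0.016 0 0 0 0; 0.195 -0.288 -0.016 0 0 0 0"}}

```text
clock: 2.68
position: [0.4031, -0.2406, 0.0547]
tcp_rot: [0.705, 0.024, 0.708, -0.024]
force: [0.7, -0.5, 0.6]
gripper_width: 0.0001
```

Run:
```python
from h import *
from rig import *
o=get_obs();print(o["q"].round(2),o["clock"],o["force"].round(2),o["position"].round(4))
for d in (.432,.46,.477,.482): print(d,*delta(o,(d,-.2438-(d-.4484)*.064,.055)))
f=grab_frame("scene");crop(f,190,100,350,220+40,5,"pics/s2.png")
```

```text
[-0.56  0.42  2.05 -0.    0.67 -2.06] 2.6833 [ 0.7  -0.46  0.56] [ 0.4031 -0.2406  0.0547]
0.432 [-0.0005 -0.0002  0.029 ] [-0.24 -0.28  0.04]
0.46 [-0.0006 -0.0001  0.057 ] [-0.24 -0.28  0.04]
0.477 [-0.0007 -0.      0.0741] [-0.24 -0.28  0.04]
0.482 [-0.0007 -0.      0.0791] [-0.24 -0.28  0.04]
```

View pics/s2.png

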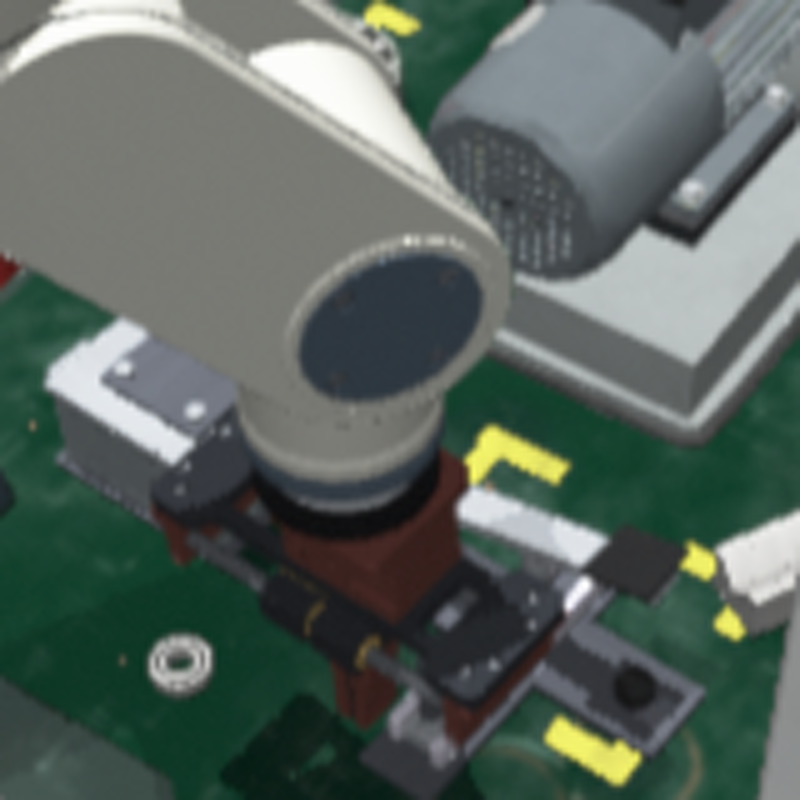

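The gripper stands on the robot side of the peg. The finger is at about (360,690) in the crop, and the guide end is visible at (425,715). Now I'll push along tool +z in small steps.

>>> {"api": "drive_tool", "payload": {"moves": "0 0 0.01 0 0 0 0; 0 0 0.02 0 0 0 0; 0 0 0.03 0 0 0 0; 0 0 0.035 0 0 0 0; 0 0 0.04 0 0 0 0; 0 0 0.045 0 0 0 0; 0 0 0.05 0 0 0 0"}}

```text
clock: 3.32
position: [0.455, -0.2449, 0.0565]
tcp_rot: [0.706, 0.023, 0.707, -0.025]
force: [0.2, -0.2, -1.1]
gripper_width: 0.0004
```

>>> {"api": "drive_tool", "payload": {"moves": "0 0 0.005 0 0 0 0; 0 0 0.01 0 0 0 0; 0 0 0.015 0 0 0 0; 0 0 0.02 0 0 0 0"}}

```text
clock: 3.65
position: [0.4754, -0.2463, 0.0564]
tcp_rot: [0.706, 0.023, 0.707, -0.025]
force: [-0.3, -0.5, 0.2]
gripper_width: 0.0008
```

Run:
```python
from h import *
from rig import *
o=get_obs();print(o["clock"],o["force"].round(2),o["position"].round(4))
f=grab_frame("scene");crop(f,210,150,350,255,5,"pics/s3.png");print(proj(f,o["position"]),proj(f,(.4484,-.2438,.074)))
f=grab_frame("top");crop(f,185,160,345,265,5,"pics/t3.png")
```

```text
3.65 [-0.25 -0.5   0.15] [ 0.4754 -0.2463  0.0564]
(np.float64(283.3252073785755), np.float64(227.99698185550713)) (np.float64(275.99068109952333), np.float64(231.0211670903861))
```

View pics/s3.png

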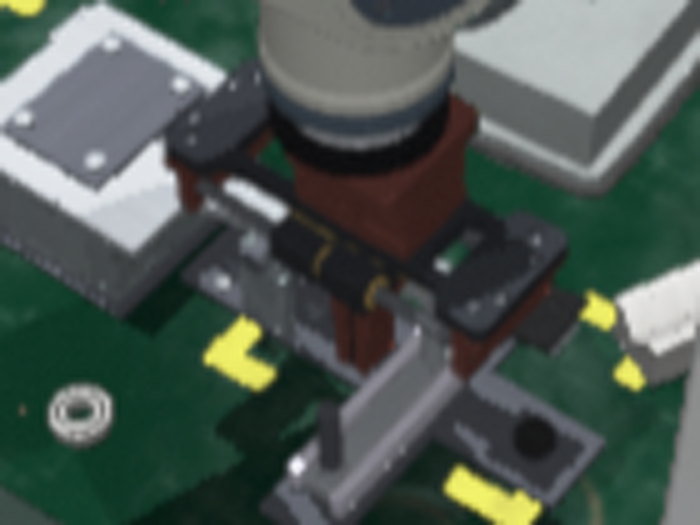

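View pics/t3.png

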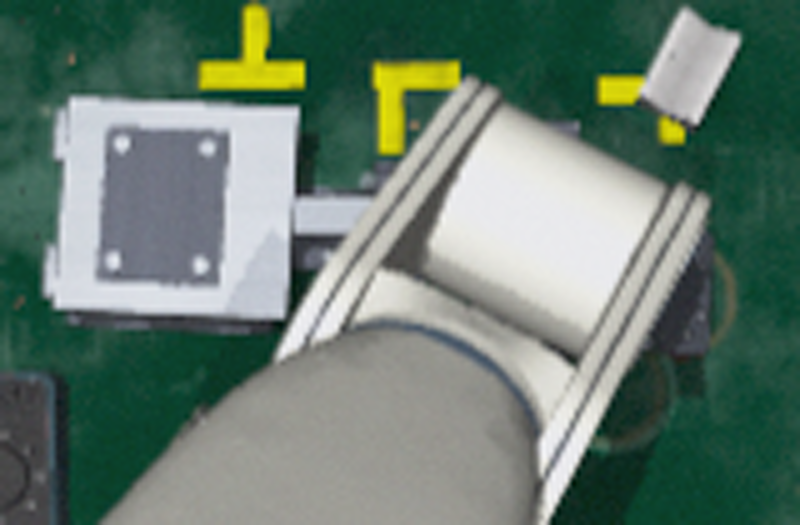

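The peg still stands at (330,410) in the crop, so it hasn't moved. The finger has gone past it, with its lower end at about (365,365). I'll locate the finger's true position with depth.

Run:
```python
from h import *
from rig import *
f=grab_frame("scene");np.savez("scene3.npz",**f)
for v in range(208,232,1):
  print(v,[tuple((dep(f,u,v)*1000).astype(int)) for u in (277,279,281,283,285,287)])
print("peg",[tuple((dep(f,u,v)*1000).astype(int)) for u,v in((276,232),(276,236),(275,240))])
crop(f,250,190,330,250,10,"pics/s4.png")
```

```text
208 [(np.int64(439), np.int64(-256), np.int64(181)), (np.int64(440), np.int64(-261), np.int64(185)), (np.int64(439), np.int64(-267), np.int64(190)), (np.int64(443), np.int64(-269), np.int64(186)), (np.int64(-12), np.int64(-593), np.int64(911)), (np.int64(447), np.int64(-276), np.int64(187))]
209 [(np.int64(440), np.int64(-255), np.int64(176)), (np.int64(441), np.int64(-260), np.int64(179)), (np.int64(439), np.int64(-267), np.int64(187)), (np.int64(441), np.int64(-270), np.int64(186)), (np.int64(444), np.int64(-274), np.int64(186)), (np.int64(445), np.int64(-278), np.int64(187))]
210 [(np.int64(465), np.int64(-236), np.int64(133)), (np.int64(440), np.int64(-260), np.int64(177)), (np.int64(439), np.int64(-266), np.int64(182)), (np.int64(440), np.int64(-271), np.int64(184)), (np.int64(442), np.int64(-275), np.int64(185)), (np.int64(444), np.int64(-278), np.int64(185))]
211 [(np.int64(464), np.int64(-237), np.int64(131)), (np.int64(440), np.int64(-260), np.int64(174)), (np.int64(440), np.int64(-265), np.int64(177)), (np.int64(443), np.int64(-269), np.int64(177)), (np.int64(466), np.int64
[... 5288 characters left out ...]
), np.int64(-213), np.int64(0)), (np.int64(497), np.int64(-216), np.int64(-2)), (np.int64(484), np.int64(-232), np.int64(25)), (np.int64(490), np.int64(-234), np.int64(20)), (np.int64(494), np.int64(-237), np.int64(17)), (np.int64(496), np.int64(-242), np.int64(19))]
231 [(np.int64(448), np.int64(-246), np.int64(76)), (np.int64(478), np.int64(-230), np.int64(26)), (np.int64(482), np.int64(-233), np.int64(25)), (np.int64(489), np.int64(-234), np.int64(17)), (np.int64(491), np.int64(-240), np.int64(19)), (np.int64(493), np.int64(-244), np.int64(20))]
peg [(np.int64(447), np.int64(-244), np.int64(72)), (np.int64(443), np.int64(-246), np.int64(60)), (np.int64(440), np.int64(-245), np.int64(45))]
```

View pics/s4.png

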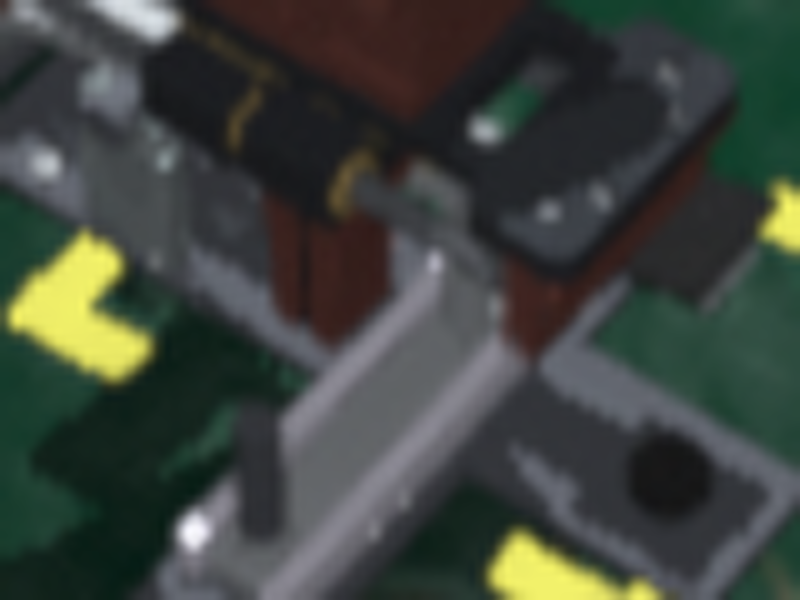

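By depth the visible fingertip ends at z≈0.087, with the front face at x≈0.463 and y from -0.236 to -0.256. That is about 30 mm above the reported TCP, so the fingers passed over the 74 mm peg. Next I'll check the body's lowest parts.

Run:
```python
from h import *
f=load("scene3")
hsv=cv2.cvtColor(f["color"],cv2.COLOR_RGB2HSV)
c=f["color"].astype(int)
m=(c[...,0]>c[...,1]*1.5)&(c[...,0]>30)&(c[...,0]<130)
v,u=np.nonzero(m[180:240,225:335]);u+=225;v+=180
P=np.array([dep(f,a,b) for a,b in zip(u,v)]);ok=f["depth"][v,u]>0
P=P[ok]
for lo,hi in((-.36,-.31),(-.31,-.27),(-.262,-.225),(-.225,-.18),(-.18,-.1)):
    k=(P[:,1]>lo)&(P[:,1]<hi)&(P[:,2]>.03)
    if k.any(): print(lo,hi,k.sum(),"zmin",np.sort(P[k,2])[:4].round(3),"x",np.percentile(P[k,0],[2,98]).round(3),"y",np.percentile(P[k,1],[2,98]).round(3))
print(proj(f,(.5245,-.3115,.117)))
for p in((325,212),(320,216),(313,213)):print(dep(f,*p).round(3))
```

```text
-0.36 -0.31 60 zmin [0.172 0.174 0.174 0.175] x [0.436 0.493] y [-0.333 -0.319]
-0.31 -0.27 283 zmin [0.213 0.213 0.213 0.214] x [0.44  0.486] y [-0.287 -0.271]
-0.262 -0.225 209 zmin [0.096 0.096 0.096 0.096] x [0.439 0.478] y [-0.261 -0.23 ]
-0.18 -0.1 20 zmin [0.174 0.174 0.176 0.176] x [0.446 0.482] y [-0.173 -0.168]
(np.float64(317.7828794528698), np.float64(211.42280834193934))
[ 0.53  -0.328  0.121]
[ 0.515 -0.323  0.119]
[ 0.474 -0.327  0.177]
```

>>> {"api": "drive_tool", "payload": {"moves": "0 0 -0.035 0 0 0 0; 0 0 -0.072 0 0 0 0; 0 0 -0.072 0 0 0 0; 0.01 0 -0.072 0 0 0 0; 0.02 0 -0.072 0 0 0 0; 0.033 0 -0.072 0 0 0 0; 0.033 0 -0.072 0 0 0 0"}}

```text
clock: 4.38
position: [0.4032, -0.2411, 0.0212]
tcp_rot: [0.706, 0.023, 0.708, -0.024]
force: [-0.2, 0.5, -0.3]
gripper_width: 0.001
```

```bash
cat > fing.py <<'E'
from h import *
from rig import *
import sys
o=get_obs();print(o["clock"],o["force"].round(2),o["position"].round(4))
f=grab_frame("scene");np.savez("last.npz",**f)
x,y,z=o["position"]
c=f["color"].astype(int);D=f["depth"]
V,U=np.mgrid[150:270,220:340]
P=np.array([dep(f,a,b) for a,b in zip(U.ravel(),V.ravel())])
cc=c[V.ravel(),U.ravel()];k=(cc[:,0]>cc[:,1]*1.4)&(cc[:,0]<130)&(abs(P[:,1]-y)<.025)&(abs(P[:,0]-x)<.03)
Q=P[k];print("finger",len(Q),"zmin",np.sort(Q[:,2])[:6].round(3),"x",np.percentile(Q[:,0],[3,97]).round(3),"y",np.percentile(Q[:,1],[3,97]).round(3))
crop(f,230,170,340,255,7,sys.argv[1])
E
python3 fing.py pics/s5.png
```

```text
4.3833 [-0.24  0.52 -0.27] [ 0.4032 -0.2411  0.0212]
finger 152 zmin [0.056 0.058 0.059 0.059 0.059 0.061] x [0.378 0.403] y [-0.265 -0.226]
```

View pics/s5.png

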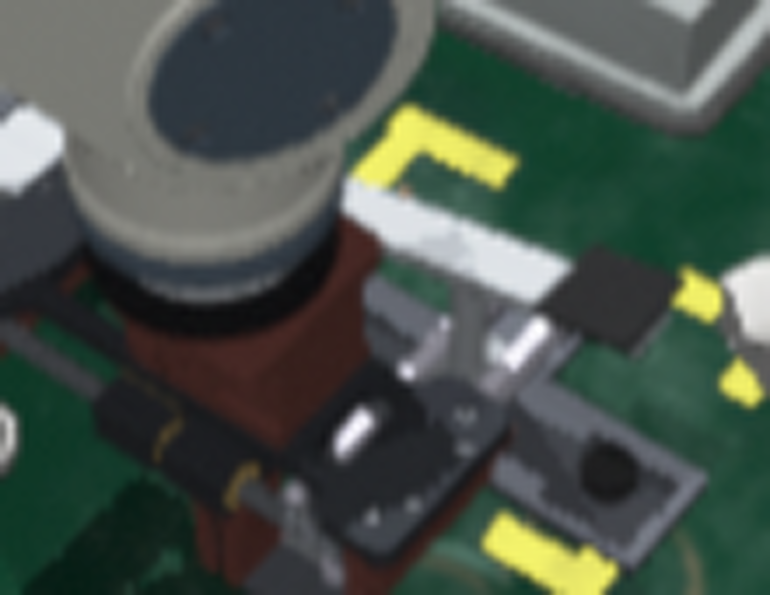

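The tip is now at z≈0.055, which overlaps the peg (top at 0.074) and clears the guide. Pushing again.

>>> {"api": "drive_tool", "payload": {"moves": "0 0 0.012 0 0 0 0; 0 0 0.024 0 0 0 0; 0 0 0.03 0 0 0 0; 0 0 0.036 0 0 0 0; 0 0 0.042 0 0 0 0; 0 0 0.048 0 0 0 0"}}

```text
clock: 4.93
position: [0.4518, -0.2445, 0.022]
tcp_rot: [0.706, 0.023, 0.708, -0.024]
force: [-2.9, -0.8, 1.2]
gripper_width: 0.0003
```

>>> {"api": "drive_tool", "payload": {"moves": "0 0 0.006 0 0 0 0; 0 0 0.012 0 0 0 0; 0 0 0.018 0 0 0 0; 0 0 0.022 0 0 0 0; 0 0 0.022 0 0 0 0"}}

```text
clock: 5.35
position: [0.475, -0.246, 0.0221]
tcp_rot: [0.706, 0.023, 0.707, -0.024]
force: [0.1, -0.5, 0.4]
gripper_width: 0.0006
```

```bash
python3 fing.py pics/s6.png
```

```text
5.35 [ 0.11 -0.55  0.4 ] [ 0.475  -0.246   0.0221]
finger 183 zmin [0.058 0.058 0.061 0.061 0.062 0.063] x [0.449 0.479] y [-0.268 -0.232]
```

View pics/s6.png

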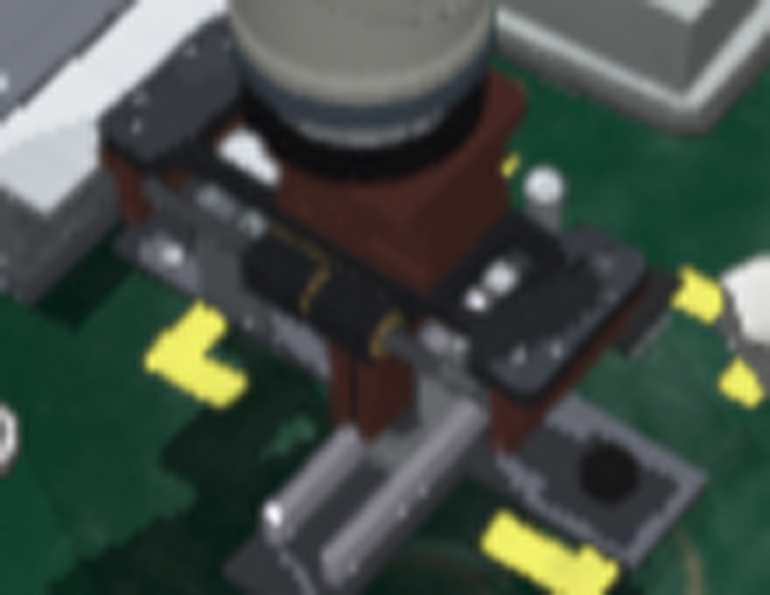

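The post now stands on the far side of the lever at (545,190) in the crop. I'll push a few more mm to the end of travel.

>>> {"api": "drive_tool", "payload": {"moves": "0 0 0.002 0 0 0 0; 0 0 0.004 0 0 0 0; 0 0 0.006 0 0 0 0; 0 0 0.006 0 0 0 0"}}

```text
clock: 5.73
position: [0.4762, -0.2454, 0.0216]
tcp_rot: [0.703, 0.024, 0.71, -0.023]
force: [-14.9, -1.0, 10.1]
gripper_width: 0.0002
```

It's at the end of travel (15 N against the stop). Backing off, then rising and moving over the pad.

>>> {"api": "drive_tool", "payload": {"moves": "0 0 -0.012 0 0 0 0; 0 0 -0.02 0 0 0 0; -0.04 0 -0.02 0 0 0 0; -0.08 0 -0.02 0 0 0 0; -0.12 0 -0.02 0 0 0 0; -0.15 0 -0.02 0 0 0 0; -0.15 0 -0.02 0 0 0 0"}}

```text
clock: 6.32
position: [0.4617, -0.2463, 0.1782]
tcp_rot: [0.707, 0.022, 0.707, -0.025]
force: [1.2, 0.6, -0.3]
gripper_width: 0.0007
```

```bash
python3 - <<'E'
from h import *
from rig import *
o=get_obs();print(o["position"].round(4),o["force"].round(2))
for z in(.17,.1): print(*delta(o,(.5245,-.3105,z)))
E
python3 fing.py pics/s7.png
```

```text
[ 0.4617 -0.2463  0.1782] [ 1.23  0.64 -0.27]
[ 0.0085 -0.0598  0.0669] [-0.15  0.03  0.28]
[ 0.0785 -0.0595  0.0669] [-0.15  0.03  0.28]
6.3167 [ 1.23  0.64 -0.27] [ 0.4617 -0.2463  0.1782]
finger 306 zmin [0.218 0.218 0.218 0.219 0.219 0.219] x [0.435 0.465] y [-0.269 -0.234]
```

View pics/s7.png

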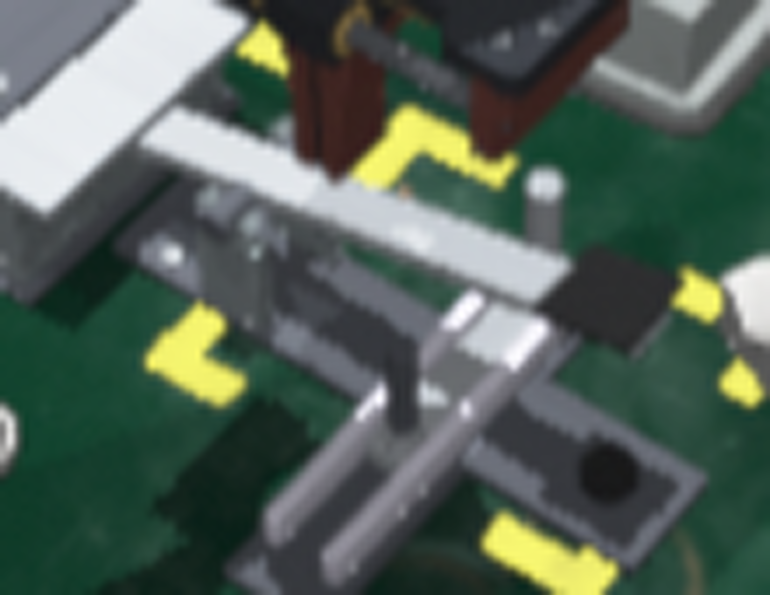

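The peg is now at (405,370) and the post at (545,190), clear of the lever. Moving over the pad.

>>> {"api": "drive_tool", "payload": {"moves": "0.008 -0.03 0.033 0 0 0 0; 0.008 -0.06 0.067 0 0 0 0; 0.008 -0.06 0.067 0 0 0 0; 0.04 -0.06 0.067 0 0 0 0; 0.07 -0.06 0.067 0 0 0 0; 0.07 -0.06 0.067 0 0 0 0"}}

```text
clock: 6.87
position: [0.5185, -0.3074, 0.0985]
tcp_rot: [0.702, 0.025, 0.711, -0.023]
force: [-1.0, 1.6, -1.6]
gripper_width: 0.0004
```

```bash
python3 fing.py pics/s8.png
```

```text
6.8667 [-1.03  1.56 -1.55] [ 0.5185 -0.3074  0.0985]
finger 299 zmin [0.133 0.133 0.133 0.134 0.134 0.134] x [0.49  0.521] y [-0.331 -0.294]
```

View pics/s8.png

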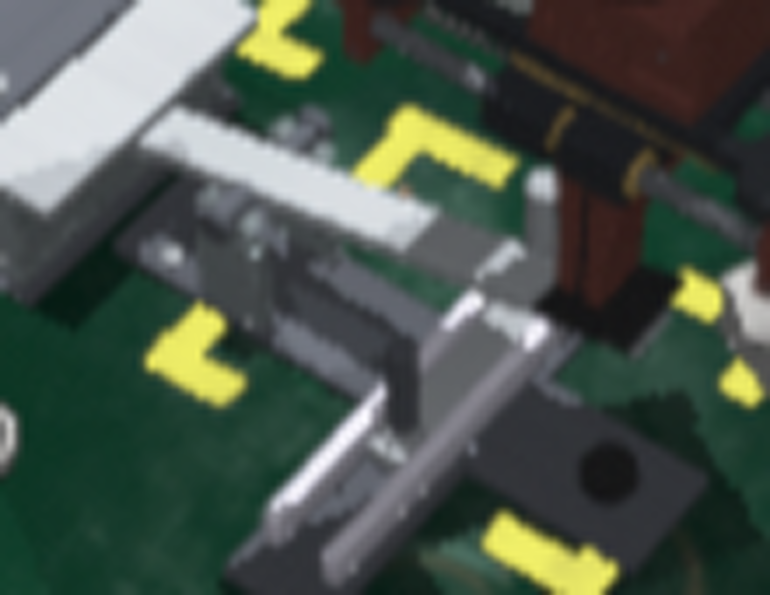

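The fingers hang about 15 mm above the pad, at (600,300). There's a small lag, so I'll let it settle.

>>> {"api": "drive_tool", "payload": {"moves": "0 -0.003 0.004 0 0 0 0; 0 -0.003 0.004 0 0 0 0"}}

```text
clock: 7.08
position: [0.5242, -0.3118, 0.1018]
tcp_rot: [0.703, 0.024, 0.71, -0.023]
force: [0.8, -1.4, 0.7]
gripper_width: 0.0006
```

Run:
```python
from h import *
from rig import *
o=get_obs();print(o["position"].round(4),o["force"].round(2),*delta(o,(.5245,-.3105,.004)))
```

```text
[ 0.5242 -0.3118  0.1018] [ 0.75 -1.37  0.69] [0.0978 0.0012 0.0012] [-0.16 -0.56 -0.04]
```

Pressing down in steps.

>>> {"api": "drive_tool", "payload": {"moves": "0.008 0.001 0.001 0 -0.5 0 0; 0.014 0.001 0.001 0 -0.5 0 0; 0.02 0.001 0.001 0 -0.5 0 0; 0.026 0.001 0.001 0 -0.5 0 0; 0.032 0.001 0.001 0 -0.5 0 0; 0.038 0.001 0.001 0 -0.5 0 0; 0.044 0.001 0.001 0 -0.5 0 0; 0.05 0.001 0.001 0 -0.5 0 0"}}

```text
clock: 7.75
position: [0.5251, -0.3112, 0.0514]
tcp_rot: [0.707, 0.024, 0.707, -0.024]
force: [0.2, -4.0, 3.9]
gripper_width: 0.0
```

```bash
python3 fing.py pics/s9.png
```

```text
7.75 [ 0.18 -3.97  3.95] [ 0.5251 -0.3112  0.0514]
finger 233 zmin [0.084 0.084 0.086 0.087 0.087 0.087] x [0.499 0.526] y [-0.334 -0.295]
```

View pics/s9.png

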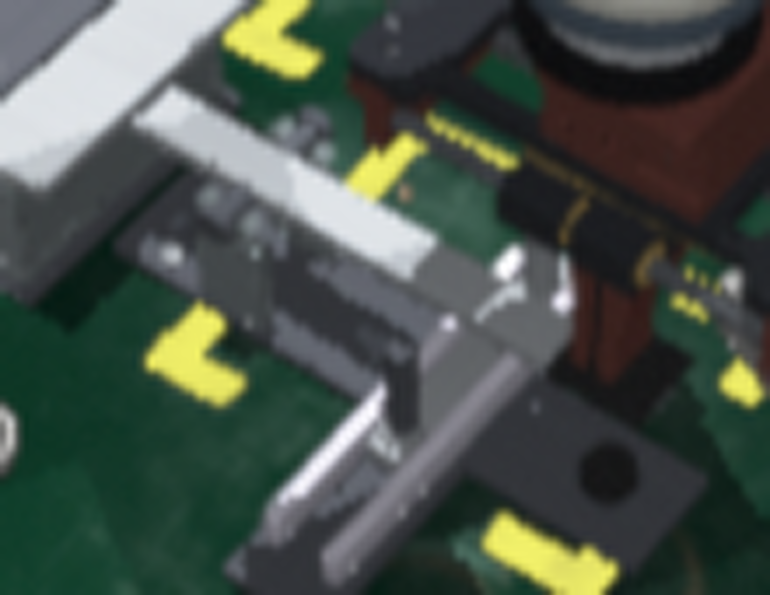

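The lever is following, the flap is lifting and the force is about 4 N. Continuing.

>>> {"api": "drive_tool", "payload": {"moves": "0.006 0 0 0 0 0 0; 0.012 0 0 0 0 0 0; 0.018 0 0 0 0 0 0; 0.024 0 0 0 0 0 0; 0.03 0 0 0 0 0 0; 0.035 0 0 0 0 0 0; 0.04 0 0 0 0 0 0; 0.04 0 0 0 0 0 0"}}

```text
clock: 8.47
position: [0.5239, -0.3097, 0.0091]
tcp_rot: [0.706, 0.024, 0.708, -0.023]
force: [0.3, 0.8, 1.2]
gripper_width: 0.0007
```

```bash
python3 fing.py pics/s10.png
```

```text
8.4667 [0.32 0.82 1.21] [ 0.5239 -0.3097  0.0091]
finger 203 zmin [0.039 0.043 0.044 0.045 0.045 0.045] x [0.498 0.525] y [-0.332 -0.295]
```

View pics/s10.png

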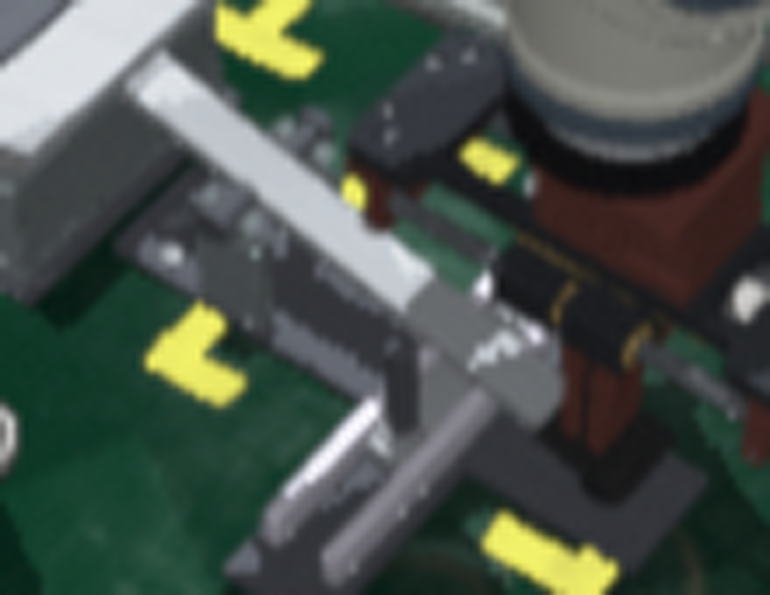

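The lever is nearly down on the rest. Pressing on in small steps until it makes firm contact.

>>> {"api": "drive_tool", "payload": {"moves": "0.003 0 0 0 0 0 0; 0.005 0 0 0 0 0 0; 0.007 0 0 0 0 0 0; 0.007 0 0 0 0 0 0"}}

```text
clock: 8.85
position: [0.5244, -0.31, 0.0074]
tcp_rot: [0.706, 0.024, 0.708, -0.023]
force: [-12.2, 8.1, 49.2]
gripper_width: 0.0004
```

On the rest, with 49 N, which is more than needed. I'll ease off.

>>> {"api": "drive_tool", "payload": {"moves": "0.001 0 0 0 0 0 0; 0.001 0 0 0 0 0 0; 0.001 0 0 0 0 0 0; 0.001 0 0 0 0 0 0"}}

```text
clock: 9.18
position: [0.5247, -0.31, 0.0081]
tcp_rot: [0.706, 0.024, 0.707, -0.023]
force: [-3.0, 3.0, 16.8]
gripper_width: 0.0007
```

```bash
python3 fing.py pics/s11.png
python3 - <<'E'
from h import *
from rig import *
f=load("last")
for p in((280,190),(245,187),(262,186)):print(dep(f,*p).round(3))
t=grab_frame("top");crop(t,150,160,345,265,4,"pics/t11.png")
print(get_obs()["force"])
E
```

```text
9.1833 [-2.99  3.04 16.77] [ 0.5247 -0.31    0.0081]
finger 208 zmin [0.041 0.042 0.043 0.044 0.044 0.044] x [0.498 0.526] y [-0.332 -0.296]
[ 0.497 -0.224  0.165]
[ 0.531 -0.085  0.052]
[ 0.542 -0.135  0.078]
[-2.46399711  2.48548013 18.14655095]
```

View pics/s11.png

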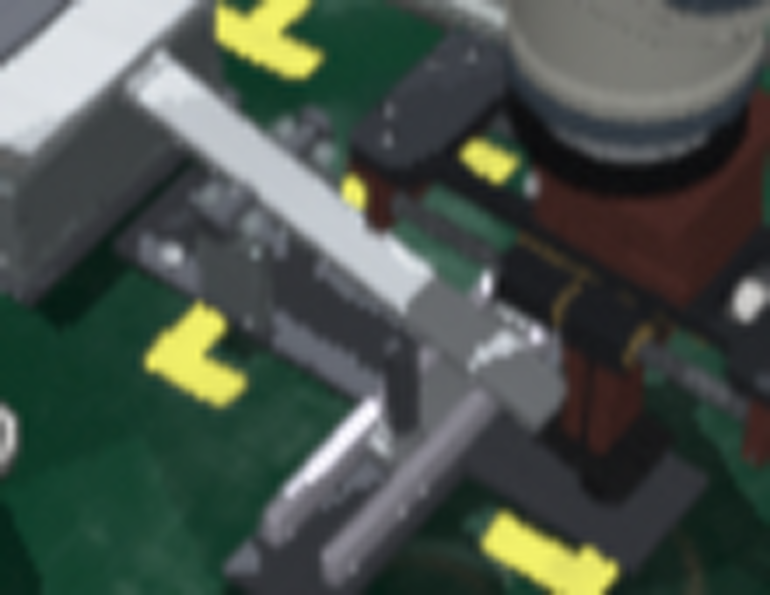

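View pics/t11.png

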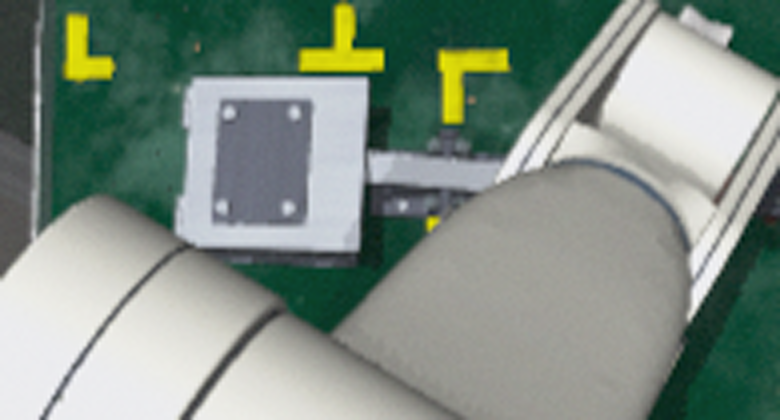

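Run:
```python
from h import *
from rig import *
t=grab_frame("top")
P=np.array([dep(t,u,v) for v in range(182,218,2) for u in range(202,238,1)])
P=P[(P[:,2]>.05)&(P[:,2]<.2)]
A=np.c_[P[:,:2],np.ones(len(P))];a=np.linalg.lstsq(A,P[:,2],rcond=None)[0]
print("flap slope",a,"max z",P[:,2].max());o=get_obs();print(o["force"].round(1),o["qd"].round(4))
```

```text
flap slope [-0.02808874 -0.18051247  0.09585861] max z 0.10397703129493019
[-2.1  2.  17.1] [ 0.0004  0.0019 -0.0015 -0.0016  0.0005  0.0012]
```

The flap fit gives about 0.18 rad, which is too near the threshold. I'll compare it with the shut picture, using a robust fit.

Run:
```python
from h import *
from rig import *
def fit(t,us,vs):
    P=np.array([dep(t,u,v) for v in vs for u in us])
    for _ in range(8):
        A=np.c_[P[:,:2],np.ones(len(P))];a=np.linalg.lstsq(A,P[:,2],rcond=None)[0];r=P[:,2]-A@a;s=max(2*np.median(abs(r)),.001);P=P[abs(r)<2.5*s]
    return np.degrees(0)+np.arctan(a[:2]).round(4),len(P),s
a=load("top1");b=grab_frame("top")
print("shut",fit(a,range(200,243),range(182,220)))
for us in (range(200,240),range(204,228),range(210,236)): print("open",us,fit(b,us,range(184,216)))
s=grab_frame("scene")
for u,v in((252,178),(253,180),(255,181),(250,182)): print(dep(s,u,v).round(3))
# edge rows
for u in (203,210,218,226,234,238): print(u,np.median([dep(b,u,v) for v in range(190,210)],axis=0).round(4),np.median([dep(a,u,v) for v in range(190,210)],axis=0).round(4))
```

```text
shut (array([-0.0046,  0.0239]), 1627, np.float64(0.005651372828706508))
open range(200, 240) (array([-0.0273, -0.1821]), 1276, np.float64(0.005534835147729497))
open range(204, 228) (array([-0.0284, -0.2031]), 757, np.float64(0.0038907054497983595))
open range(210, 236) (array([-0.0206, -0.1179]), 828, np.float64(0.004538746403733626))
[ 0.543 -0.103  0.088]
[ 0.539 -0.109  0.087]
[ 0.542 -0.113  0.083]
[ 0.531 -0.106  0.085]
203 [0.5477 0.0078 0.0731] [0.5479 0.0085 0.069 ]
210 [ 0.5449 -0.0143  0.084 ] [ 0.5467 -0.0128  0.0749]
218 [ 0.5436 -0.0382  0.0911] [ 0.5466 -0.0358  0.0746]
226 [ 0.5397 -0.0613  0.0943] [ 0.5459 -0.059   0.0763]
234 [ 0.5429 -0.0838  0.093 ] [ 0.5465 -0.0811  0.0685]
238 [ 0.5422 -0.0955  0.0968] [ 0.5467 -0.0927  0.0681]
```

Relative to the shut picture, the lip rises 28.7 mm at about 125 mm from the hinge. That is roughly 0.22 rad, as expected with the lever fully down (the raw slope is biased by the plate and the depth noise). I'll do a last state check, then hand in.

Run:
```python
from rig import *
o=get_obs();print(o["clock"],o["force"].round(1),o["position"].round(4),abs(o["qd"]).max())
print(job_done())
```

```text
9.4333 [-2.1  3.1 17.6] [ 0.5247 -0.31    0.0082] 0.0014330858117947674
the job is handed in; nothing more can be done
None
```

I pushed the stop across and pressed the lever's pad down onto the rubber rest. I then handed the job in at 9.4 s, with the shut fingertips still holding it there. No verdict was reported.

**Last checks**
- **Stop:** it ran into its end stop, pushing back with about 15 N. The pictures show the post beyond the lever.
- **Pressing force and motion:** the pad was held at about 17 N with the arm still.
- **Pad height:** the fingertips were at about 42 mm, so the pad is well under 60 mm.
- **Flap:** the lip stands about 29 mm higher than when shut, which is roughly 0.22 rad.

**What disagreed or went wrong**
- **Tool height:** the reported TCP height read about 33 mm lower than the fingertips seen in depth. Because of this, my first push passed over the peg without moving it. I measured the offset and lowered the tool to correct for it.
- **Flap angle:** direct plane fits in the top view were noisy, giving 0.12 to 0.20 rad. A fit over the whole flap gave about 0.21 after subtracting the same fit on the shut picture. I relied on the rise from the shut picture.
- **Press force:** it peaked at about 49 N when the lever reached the rest, and I then eased it off.
- **Not measured:** I didn't separately measure any shift of the lever's pin or the bystanders. The pin looked seated, and the bearing and V-block showed no shift in the views where I could see them. The multimeter and cutter weren't re-checked.

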